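Discard a vial in the pedal bin

ROBOT

A 6-joint arm with a two-finger parallel gripper is mounted at the origin on a cart in front of the work surface, level with it; the furniture and walls round the work are solid. World frame = base frame: x ahead of the robot, y to its left, z up, the work surface at z = 0. Lengths are in m, angles in degrees, forces in N, time in s.
With the tool pointing down it reaches from about 0.4 to 0.825 m from the base axis. Payload 7 kg.
Tool frame: the origin (TCP) lies midway between the tips of the shut fingers; the grasp point (between the pads) lies ctrl.tcp_to_grasp behind it (ctrl.tcp_to_grasp is the distance from the TCP to the grasp point, in m); z points along the fingers, y is the line along which they close (so a half turn about z gives the same grasp; the last joint's range is limited). The gripper opens to 88 mm and grips with 3 to 60 N. Pads are 19 mm wide; open, the fingers measure 130 mm over their backs; the gripper's body (78 mm by 193 mm) begins 47 mm behind the grasp point.
Start: joints at [16.507, 20.546, 0.682, 0, -70.136, -16.507], TCP at [0.675, -0, 0.227] pointing down, gripper open.
Joint ranges: [-176.03, 176.03], [-82.01, 121.73], [-58.28, 71.71], [-173.87, 95.51], [-174.79, -0.11], [-173.66, 173.66]. Speed limits (degrees/s): [136.94, 136.94, 172.46, 180, 180, 180].

INTERFACE

Orientations are given as [roll, pitch, yaw] about the fixed x, y, z axes, in that order (R = Rz(yaw) Ry(pitch) Rx(roll)).
In Python, from plant import ctrl, imaging, close_job gives the robot as it stands.
- The arm moves only by the shell command python3 -m crank 'ROWS'. ROWS is JSON, a list of rows, each a list of 3 entries, a list of its own where there are three numbers: the shift along the world's x, y, z in m, then the turn, a rotation vector about the world's x, y, z in degrees, then the opening, from -1 (shut) to 1 (fully open), so that 0 is half open. A call has 1 to 12 rows; each row shifts and turns the commanded pose from where the row before left it; what a row does not reach is not made up. A row lasts 1/10 s, in which the tool goes at most 50 mm and 8.59 degrees, less where a joint would pass 70% of its speed; a pose out of reach is approached as far as the arm can. A call is refused whole if a number of a shift passes 0.05 or a number of a turn 8.59, either way. A call with a gripper value outside its range is refused whole. The fingers move at their own pace and stop on an object; the grip force is fixed at half the most. Time passes only in rows, so rows that do not move let the fingers close. It gives the time, the measured TCP pose, the force, the opening and the grip force at its end, in the units of the state.
- ctrl.get_obs(): the state, without advancing time (a new reading comes with each control period).
- imaging.snapshot(name): name is "scene" or "side" or "wrist"; returns (picture, depth): 420x560x3 uint8, blue, green, red; 420x560 float32, m along the optical axis (not along the pixel's ray), 0 where there is no reading.
- imaging.camera_model(name): a dict with "mtx" (3x3 intrinsics, pixels), "D" ([k1, k2, p1, p2, k3] as OpenCV has them; the pictures are not rectified), "R" (3x3) and "t" (3): a world point X has camera coordinates R X + t. Camera axes: x right, y down, z forward; pixel columns grow to the right and rows downward; lengths in m; the calibration is good to about 2 mm. A picture is of the moment at which its call begins: read the wrist's pose just before it. camera_model takes no time and is no camera call; for the wrist camera it gives the pose at the moment of the call.
- close_job(): hands the job in; it is judged then, once.
The state is a dict: "clock": time; "joint_pos": joint angles; "qvel": joint speeds; "tau": joint torques, N m; "tool_pos": TCP position; "orientation": TCP orientation; "force": force on the tool from outside, world axes, zero at the start; "moment": the same for the moment, N m; "opening": finger opening in m; "gripper_force": force on a finger pad.
Only numpy, scipy, OpenCV 4.12 (cv2) and the standard library are available. Lean on these libraries where they do the work, as an engineer would, in place of code of your own. Each camera call takes 0.05 s, during which the arm holds its last target. There are 200 camera calls.

TASK

Throw the red-capped vial away in the bench-top pedal bin: press the pedal down until you feel it meet its rubber pad, slide it left under the hold-open bracket and let go so that the lid stays open, and put the vial in. Then press the pedal down again, slide it back to the right and ease it up so that the lid closes softly without a slam. Push gently (never over 20 N on the pedal), leave the lid itself alone and do not disturb the other things on the bench.

Things in the scene. Friction and masses are not known exactly. Their poses are not given: they have to be found in the camera images.
- pedal_bin: small white bench-top pedal bin with a yellow lid, fixed to the bench, 170 x 170 mm and 165 mm high, its walls 5 mm thick, open inside down to a floor 75 mm above the bench. Origin: centre of its underside. Its x axis points horizontally from the pedal side to the lid-hinge side (the pedal is on its -x side, towards the robot), y to its left seen from the robot, z up; it stands turned by up to 0.3 rad either way.
- bin_mouth (a point): centre of the bin's open mouth, level with its rim (165 mm above the bench). The open lid stands upright or leans a little back along the +x edge of the mouth; keep tool and wrist slightly to the -x side of the centre (about 25 mm) for room
- bin_lid (a joint): angle of the yellow lid (a flat plate hinged along the bin's far +x rim), rad: 0 shut, about 1.5 to 2.4 when the pedal is held in its bracket. It is linked to the pedal: the lid turns 5 rad for each rad of pedal.
- pedal: the pedal lever: steel bar 18 mm wide, 10 mm thick, ending in the grey tread with red rims. Origin: on its axle, 50 mm from the bin's centre towards -x, 63 mm above the bench. x runs along the lever to the bin; tread at -x, 130 mm out. At rest it slopes 0.2 rad up to the tread. Pressing turns it down 50 to 70 mm at the tread against a return spring and the lid's weight (in all 7 to 10 N at first, 5 to 8 N low down, where the lid leans back)
- pedal_home (a point): where the lever's origin stands when it is home (fixed in the bin). The whole lever slides along its axle from here (0, right) to 36 mm left (the bin's +y), against a light spring (0.6 to 1.7 N) that draws it home. It can slide left only while pressed down far enough to pass below the bracket, and rises to the top only when fully home
- pedal_tread (a point): centre of the tread's upper face, about 96 mm above the bench at rest: grey plate with black ribs, 50 mm long (x), 60 mm wide (y), red side rims 6 mm high, 48 mm clear between them, so closed fingers stand between and push it sideways. A rubber pad on the bracket stops the lever 2 mm (at the tread) below where it clears the lip; past that the force rises 15 N per mm above the spring's 5 to 8 N
- bracket_nominal (a point): mean place of the lip of the blue hold-open bracket (8 mm thick, left of the lever, 65 mm from its axle): 18 mm left of the lever's home line, 53 mm above the bench. Behind the lip the plate is 3 mm higher, so a lever pressed below the lip, slid fully left and let up is held there. The true bracket is set up to 5 mm higher or lower than this point (10 mm at the tread)
- vial_r4_mid (a point): the spent sample vial: red cap, green contents, upright, 26 mm across, 60 mm tall. Point: its centre, half-way up (30 mm above the bench)
- vial_r3_mid (a point): another vial, black cap, yellow contents, same size; centre, half-way up. To be left alone
- vial_violet_mid (a point): another vial, black cap, violet contents, 29 mm across, 57 mm tall; centre, half-way up. To be left alone
- notebook: dark blue notebook lying on the bench, 210 x 148 x 13 mm; origin centre of its underside. Bystander
- ink_teal: ink jar with a teal lid, 56 mm across, 51 mm tall; origin centre of its underside. Bystander
- tape_roll: roll of masking tape lying flat, 102 mm across, 24 mm tall; origin centre of its underside. Bystander

How it is judged (in metres and radians):
On the way, in this order (a step that is already met when the one before it is completed fails the run):
1. the lid stands open by itself, the pedal held in its bracket with the hand off it (value of joint bin_lid above 1.2 rad and contact force between the fingers and pedal below 0.1 N), for 0.3 s.
2. the red-capped vial is in the bin while the lid stands open (x of vial_r4_mid in the frame of pedal_bin between -0.08 and 0.08 m and y of vial_r4_mid in the frame of pedal_bin between -0.08 and 0.08 m and z of vial_r4_mid in the frame of pedal_bin below 0.145 m and value of joint bin_lid above 1.2 rad and contact force between the fingers and vial_r4 below 0.1 N), for 0.2 s.
3. the lid is shut again (value of joint bin_lid below 0.1 rad), for 0.2 s.
At the end, for the whole second after the job is handed in: The red-capped vial lies at rest inside the bin (its centre within 80 mm of the bin's axis in x and y and below 145 mm), the lid is shut (within 0.1 rad) with the pedal fully up, and the hand is off the pedal (x of vial_r4_mid in the frame of pedal_bin between -0.08 and 0.08 m and y of vial_r4_mid in the frame of pedal_bin between -0.08 and 0.08 m and z of vial_r4_mid in the frame of pedal_bin below 0.145 m and value of joint bin_lid below 0.1 rad and contact force between the fingers and pedal below 0.1 N and linear speed of vial_r4 below 0.03 m/s); the robot touches nothing.
It fails at once if the pedal is pushed with more than 20 N (contact force between the fingers and pedal above 20 N).
It fails at once if the lid slams (faster than 3 rad/s over its last 0.5 rad) (value of joint bin_lid below 0.5 rad and velocity of joint bin_lid below -3 rad/s).
It fails at once if the lid itself is pushed (over 5 N) (contact force between the fingers and bin_lid above 5 N).
It fails at once if another vial, the notebook, the ink jar or the tape roll is disturbed (moved over 30 mm) (distance of any of vial_violet_mid, vial_r3_mid, notebook, ink_teal, tape_roll from where it was at the start of the episode above 0.03 m).
It also fails if it takes over 70 s, if anything falls off the work surface, if the arm or the gripper's body presses on something with over 40 N, if the wrist force passes 120 N, or if a joint passes its speed limit or range.

## Working session

There is one attempt and no reset: what is moved stays moved. The work goes in short steps, Python scripts to look and compute and a shell command to move; the robot and the scene stay as the last step left them, time stands still between calls to the robot, and variables do not carry over. Pictures are saved under pics/ and viewed, at most 10 in all, crops included, and the job is handed in when it is done.

```bash
mkdir -p pics; ls; python3 - <<'E'
from plant import ctrl, imaging
import cv2,numpy as np
print(ctrl.get_obs(), ctrl.tcp_to_grasp)
for n in ["scene","side"]:
    p,d=imaging.snapshot(n); cv2.imwrite(f"pics/{n}0.png",p); np.save(f"{n}0.npy",d); print(n,imaging.camera_model(n))
E
```

```text
pics
{'clock': 0.0, 'joint_pos': array([ 1.65070055e+01,  2.05915233e+01,  6.34838569e-01, -1.84198396e-02,
       -7.01361458e+01, -1.65065968e+01]), 'qvel': array([ 0.00957933,  0.00319562, -0.14164639,  0.03261856,  0.06720454,
        0.02550952]), 'tau': array([-8.00930356e-04, -5.82726967e+01,  2.93058443e+01,  6.99745238e+00,
        6.93249181e-03, -2.06530804e-04]), 'tool_pos': array([ 6.74522225e-01, -3.33218066e-05,  2.25635130e-01]), 'orientation': array([ 1.79906075e+02, -9.77559813e-03, -9.00058562e+01]), 'force': array([ 0.47469591, -0.31122802, -0.12354513]), 'moment': array([ 0.01147972,  0.01128035, -0.02820379]), 'gripper_force': 0.0, 'opening': 0.08791737108576246} 0.0188
scene {'mtx': array([[501.34788548,   0.        , 274.61623667],
       [  0.        , 501.34788548, 209.83857883],
       [  0.        ,   0.        ,   1.        ]]), 'D': array([-0.11386566,  0.        ,  0.        ,  0.        ,  0.        ]), 'R': array([[ 0.64124501, -0.76717273, -0.01583815],
       [-0.58552557, -0.47586544, -0.65628644],
       [ 0.49594822,  0.43011405, -0.75434559]]), 't': array([-0.38667825,  0.43737484,  1.29595534])}
side {'mtx': array([[439.49248389,   0.        , 286.02358034],
       [  0.        , 439.49248389, 219.86816753],
       [  0.        ,   0.        ,   1.        ]]), 'D': array([0.01479826, 0.        , 0.        , 0.        , 0.        ]), 'R': array([[ 0.68343276, -0.72999362, -0.00538371],
       [-0.46709649, -0.43161255, -0.77170686],
       [ 0.56101741,  0.52992446, -0.63595561]]), 't': array([-0.40948885,  0.38404116,  0.88581241])}
```

View pics/scene0.png

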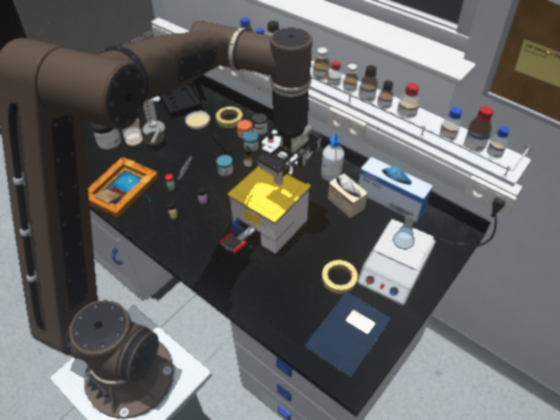

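View pics/side0.png

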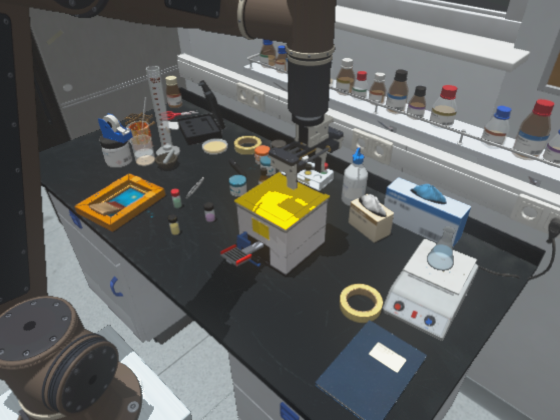

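The side view shows the bin lid's yellow top at about (283,200), the tread with its red rims at (240,252), the red-capped vial at (176,198), the yellow vial at (174,226) and the violet vial at (209,213). The gripper hangs just above the lid.

```bash
cat > h.py <<'E'
from plant import ctrl, imaging
import cv2,numpy as np
def ray(m,uv):
    p=cv2.undistortPoints(np.float32(uv).reshape(-1,1,2),m["mtx"],m["D"]).reshape(-1,2)
    d=np.c_[p,np.ones(len(p))]
    return -m["R"].T@m["t"], d@m["R"]          # origin, directions (depth-scaled)
def plane(m,uv,z):
    o,d=ray(m,uv); return o+d*((z-o[2])/d[:,2])[:,None]
def cloud(m,mask,dep):
    v,u=np.nonzero(mask&(dep>0)); o,d=ray(m,np.c_[u,v]); return o+d*dep[v,u][:,None],np.c_[u,v]
E
python3 - <<'E'
from h import *
for n in ["side","scene"]:
    p=cv2.imread(f"pics/{n}0.png"); dep=np.load(n+"0.npy"); m=imaging.camera_model(n)
    h,s,v=cv2.split(cv2.cvtColor(p,cv2.COLOR_BGR2HSV))
    Y=(h>20)&(h<35)&(s>150)&(v>100)
    P,uv=cloud(m,Y,dep); k=(P[:,2]>.15)&(P[:,2]<.2); zl=np.median(P[k,2]); 
    r=cv2.minAreaRect(np.float32(P[k,:2])*1000); print(n,"lid z",zl,"rect",r)
    red=((h<8)|(h>172))&(s>130)&(v>70)
    nn,lab,st,c=cv2.connectedComponentsWithStats(red.astype(np.uint8))
    for i in range(1,nn):
        if st[i,4]>=8:
            Q,_=cloud(m,lab==i,dep)
            if len(Q): 
                md=np.median(Q,axis=0)
                if md[2]<.13 and md[0]<.8: print("red",c[i].round(1),st[i,4],md.round(3),Q.min(0).round(3),Q.max(0).round(3))
    for nm,uvv in (("yel",(174,226)),("vio",(209,213))) if n=="side" else (("yel",(172,211)),("vio",(202,196))):
        print(nm,plane(m,[uvv],.04).round(3))
E
```

```text
side lid z 0.1752340748706157 rect ((622.2521362304688, 37.94169616699219), (175.64389038085938, 181.69960021972656), 3.2785398960113525)
red [174.6 191.8] 50 [0.533 0.409 0.059] [0.519 0.402 0.004] [0.589 0.485 0.064]
red [116.  204.5] 31 [0.399 0.547 0.015] [0.386 0.52  0.011] [0.406 0.565 0.02 ]
red [227.7 248.7] 50 [0.449 0.057 0.101] [0.425 0.054 0.   ] [0.531 0.152 0.109]
red [243.3 258.6] 65 [0.451 0.002 0.101] [ 0.427 -0.001  0.091] [0.477 0.014 0.109]
red [397.1 306.1] 22 [ 0.615 -0.337  0.055] [ 0.61  -0.342  0.051] [ 0.619 -0.332  0.062]
red [413.6 313.9] 18 [ 0.631 -0.373  0.044] [ 0.627 -0.377  0.037] [ 0.634 -0.37   0.052]
yel [[0.444 0.297 0.04 ]]
vio [[0.551 0.269 0.04 ]]
scene lid z 0.1759001462292792 rect ((624.2049560546875, 39.946075439453125), (181.22218322753906, 182.0839080810547), 3.016512632369995)
red [168.4 176.7] 53 [0.54  0.415 0.056] [ 0.522  0.402 -0.006] [0.587 0.488 0.065]
red [116.6 190.9] 32 [0.401 0.55  0.013] [0.393 0.52  0.006] [0.412 0.571 0.024]
red [225.2 237.1] 40 [0.451 0.058 0.101] [ 0.426  0.054 -0.002] [0.515 0.126 0.111]
red [239.8 245.9] 65 [0.454 0.004 0.098] [0.429 0.    0.033] [0.511 0.046 0.11 ]
red [368.7 280.3] 10 [ 0.615 -0.338  0.059] [ 0.612 -0.343  0.053] [ 0.619 -0.334  0.066]
yel [[0.449 0.304 0.04 ]]
vio [[0.557 0.275 0.04 ]]
```

```bash
python3 -m crank '[[[0,0,0.03],[0,0,8.5],-1],[[-0.02,0.003,0],[0,0,8.5],-1],[[-0.025,0.003,0],[0,0,8.5],-1],[[-0.025,0.003,0],[0,0,8.5],-1],[[-0.025,0.003,0],[0,0,8.5],-1],[[-0.025,0.003,0],[0,0,8.5],-1],[[-0.025,0.003,0],[0,0,8.5],-1],[[-0.025,0.003,0],[0,0,8.5],-1],[[-0.025,0.003,0],[0,0,8.5],-1],[[-0.02,0.003,0],[0,0,8.5],-1],[[-0.01,0.003,0],[0,0,8],-1],[[0,0,0],[0,0,0],-1]]'
python3 - <<'E'
from h import *
m=imaging.camera_model("wrist"); p,d=imaging.snapshot("wrist"); cv2.imwrite("pics/w1.png",p); np.save("w1.npy",d)
o=ctrl.get_obs(); print(o["tool_pos"],o["orientation"],o["opening"])
hsv=cv2.cvtColor(p,cv2.COLOR_BGR2HSV); h,s,v=cv2.split(hsv)
red=((h<8)|(h>172))&(s>130)&(v>60)
nn,lab,st,c=cv2.connectedComponentsWithStats(red.astype(np.uint8))
for i in range(1,nn):
    if st[i,4]>30:
        Q,_=cloud(m,lab==i,d)
        if len(Q): print(c[i].round(),st[i],np.median(Q,0).round(4),np.percentile(Q,3,axis=0).round(3),np.percentile(Q,97,axis=0).round(3))
print(m["R"],-m["R"].T@m["t"])
E
```

```text
clock: 1.3
tool_pos: [0.4488, 0.0301, 0.2568]
orientation: [-180.0, -0.0, 3.2]
force: [0.4, 0.7, -0.1]
opening: 0.0015
gripper_force: 0.0
[0.44966221 0.03010504 0.2567938 ] [-1.79979539e+02 -3.41188260e-02  2.91143426e+00] 0.0011353967798463397
[245. 188.] [242 160   7  58 400] [0.4506 0.0592 0.1005] [0.427 0.056 0.095] [0.473 0.063 0.105]
[308. 189.] [304 160   8  59 400] [0.4517 0.0054 0.1006] [ 0.428 -0.007 -0.   ] [0.475 0.008 0.106]
[[ 5.51555509e-02 -9.98477470e-01 -7.78566692e-04]
 [-9.56340025e-01 -5.30519949e-02  2.87400839e-01]
 [-2.87004568e-01 -1.51071771e-02 -9.57810081e-01]] [0.52570543 0.03400045 0.41458211]
```

View pics/w1.png

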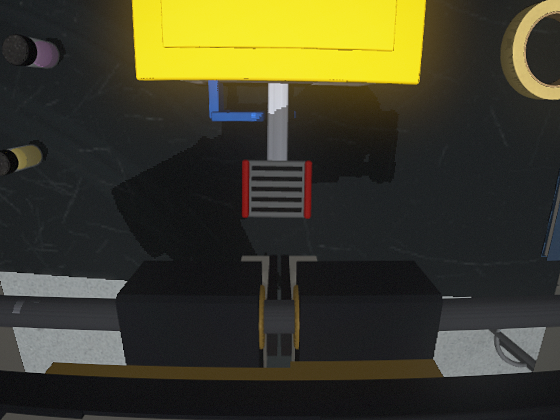

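The wrist view shows the tread between red rims at columns 245 and 308, row 188, the lever leading to the bin, and the blue bracket to its left at (235,105). The camera sits on the bin side, where the lid rises, so I'll turn the hand half a turn.

```bash
python3 -c "
from plant import ctrl
print(ctrl.get_obs()['joint_pos'].round(1))"
```

```text
[ 29.   -2.4 -23.3  -0.  -69.1  63.9]
```

```bash
python3 -m crank '[[[0,0,0],[0,0,-8.5],-1],[[0,0,0],[0,0,-8.5],-1],[[0,0,0],[0,0,-8.5],-1],[[0,0,0],[0,0,-8.5],-1],[[0,0,0],[0,0,-8.5],-1],[[0,0,0],[0,0,-8.5],-1],[[0,0,0],[0,0,-8.5],-1],[[0,0,0],[0,0,-8.5],-1],[[0,0,0],[0,0,-8.5],-1],[[0,0,0],[0,0,-8.5],-1],[[0,0,0],[0,0,-8.5],-1],[[0,0,0],[0,0,-8.5],-1]]'
python3 -m crank '[[[0,0,0],[0,0,-8.5],-1],[[0,0,0],[0,0,-8.5],-1],[[0,0,0],[0,0,-8.5],-1],[[0,0,0],[0,0,-8.5],-1],[[0,0,0],[0,0,-8.5],-1],[[0,0,0],[0,0,-8.5],-1],[[0,0,0],[0,0,-8.5],-1],[[0,0,0],[0,0,-8.5],-1],[[0,0,0],[0,0,-8.5],-1],[[0,0.001,-0.05],[0,0,-1.5],-1],[[0,0,-0.05],[0,0,0],-1],[[0,0,-0.03],[0,0,0],-1]]'
python3 -m crank '[[[0,0,0],[0,0,0],-1]]'
python3 - <<'E'
from h import *
for n in ["side"]:
    p,d=imaging.snapshot(n); cv2.imwrite("pics/side1.png",cv2.resize(p[190:320,160:360],None,fx=4,fy=4,interpolation=cv2.INTER_CUBIC))
E
```

```text
clock: 2.55
tool_pos: [0.4506, 0.0299, 0.2562]
orientation: [180.0, -0.0, -99.6]
force: [-0.4, 0.5, -0.3]
opening: 0.0005
gripper_force: 0.0
clock: 3.75
tool_pos: [0.4488, 0.0302, 0.1233]
orientation: [-179.9, -0.2, -177.3]
force: [0.2, -0.2, 0.7]
opening: 0.0007
gripper_force: 0.0
clock: 3.85
tool_pos: [0.4476, 0.0296, 0.1227]
orientation: [-179.8, -0.5, -177.3]
force: [0.2, 0.1, 0.1]
opening: 0.0004
gripper_force: 0.0
```

View pics/side1.png

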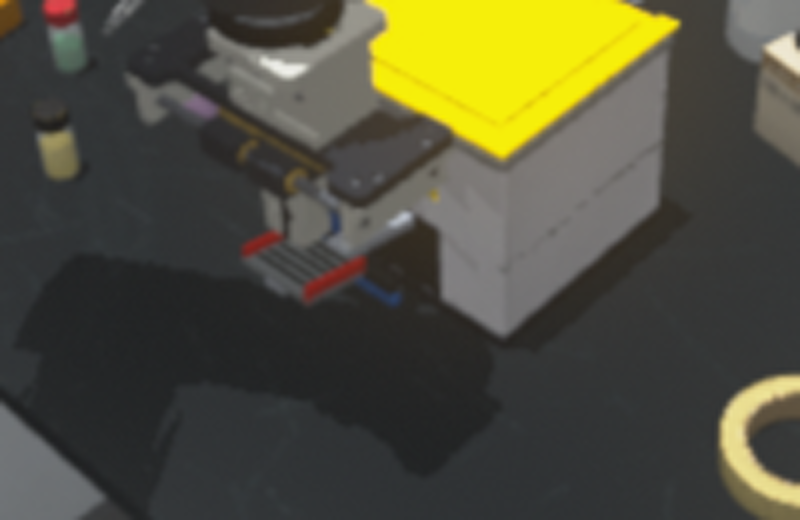

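The closed fingers hang over the tread, between its rims at (262,245) and (335,278) in the crop.

```bash
python3 -m crank '[[[0.001,0.002,-0.01],[0,0,0],-1],[[0,0,-0.008],[0,0,0],-1],[[0,0,-0.004],[0,0,0],-1]]'
python3 -m crank '[[[0,0,-0.002],[0,0,0],-1],[[0,0,-0.002],[0,0,0],-1],[[0,0,-0.002],[0,0,0],-1],[[0,0,-0.002],[0,0,0],-1]]'
python3 -m crank '[[[0,0,-0.002],[0,0,0],-1],[[0,0,-0.002],[0,0,0],-1],[[0,0,-0.002],[0,0,0],-1],[[0,0,-0.002],[0,0,0],-1]]'
```

```text
clock: 4.2
tool_pos: [0.4514, 0.0333, 0.1047]
orientation: [180.0, 0.1, -177.0]
force: [0.5, -0.1, 0.3]
opening: 0.0002
gripper_force: 0.0
clock: 4.6
tool_pos: [0.4511, 0.033, 0.0967]
orientation: [180.0, 0.0, -177.0]
force: [-0.9, 0.0, 2.4]
opening: 0.0003
gripper_force: 0.9
clock: 5.0
tool_pos: [0.4502, 0.0326, 0.0888]
orientation: [-180.0, -0.1, -177.0]
force: [-5.3, -0.1, 9.5]
opening: 0.0004
gripper_force: 3.9
```

```bash
python3 -m crank '[[[-0.001,0,-0.003],[0,0,0],-1],[[-0.001,0,-0.003],[0,0,0],-1],[[-0.0005,0,-0.003],[0,0,0],-1],[[-0.0005,0,-0.003],[0,0,0],-1]]'
python3 -m crank '[[[0,0,-0.003],[0,0,0],-1],[[0,0,-0.003],[0,0,0],-1],[[0,0,-0.003],[0,0,0],-1],[[0,0,-0.003],[0,0,0],-1]]'
```

```text
clock: 5.4
tool_pos: [0.4483, 0.033, 0.0771]
orientation: [180.0, 0.1, -177.0]
force: [-1.5, -0.1, 7.9]
opening: 0.0005
gripper_force: 4.0
clock: 5.8
tool_pos: [0.4477, 0.0328, 0.0648]
orientation: [-180.0, -0.0, -177.0]
force: [-4.0, -0.5, 8.5]
opening: 0.0005
gripper_force: 4.2
```

```bash
python3 -m crank '[[[0,0,-0.003],[0,0,0],-1],[[0,0,-0.003],[0,0,0],-1],[[0,0,-0.002],[0,0,0],-1],[[0,0,-0.001],[0,0,0],-1]]'
```

```text
clock: 6.2
tool_pos: [0.448, 0.0329, 0.0558]
orientation: [-180.0, 0.0, -177.0]
force: [-2.8, -0.3, 6.4]
opening: 0.0003
gripper_force: 3.5
```

```bash
python3 -m crank '[[[0,0,-0.002],[0,0,0],-1],[[0,0,-0.002],[0,0,0],-1],[[0,0,-0.001],[0,0,0],-1],[[0,0,-0.001],[0,0,0],-1]]'
python3 -m crank '[[[0,0,-0.0005],[0,0,0],-1],[[0,0,0],[0,0,0],-1]]'
```

```text
clock: 6.6
tool_pos: [0.4484, 0.0331, 0.05]
orientation: [180.0, 0.0, -177.0]
force: [-1.8, -0.6, 7.2]
opening: 0.0003
gripper_force: 3.4
clock: 6.8
tool_pos: [0.4484, 0.0331, 0.0495]
orientation: [180.0, 0.0, -177.0]
force: [-1.2, -0.5, 6.1]
opening: 0.0001
gripper_force: 3.2
```

```bash
python3 -m crank '[[[0,0,-0.0005],[0,0,0],-1],[[0,0,-0.0005],[0,0,0],-1]]'
```

```text
clock: 7.0
tool_pos: [0.4485, 0.0331, 0.0486]
orientation: [180.0, 0.1, -177.0]
force: [-1.2, -0.2, 6.0]
opening: 0.0008
gripper_force: 3.2
```

```bash
python3 -m crank '[[[0,0,-0.0005],[0,0,0],-1],[[0,0,-0.0005],[0,0,0],-1]]'
```

```text
clock: 7.2
tool_pos: [0.4486, 0.0332, 0.0476]
orientation: [180.0, 0.1, -177.0]
force: [-0.8, -0.2, 5.6]
opening: 0.0003
gripper_force: 3.2
```

```bash
python3 -m crank '[[[0,0,-0.0005],[0,0,0],-1],[[0,0,-0.0005],[0,0,0],-1]]'
```

```text
clock: 7.4
tool_pos: [0.4487, 0.0332, 0.0466]
orientation: [180.0, 0.1, -177.0]
force: [0.7, 0.5, 6.6]
opening: 0.0006
gripper_force: 3.1
```

```bash
ok(){ grep -E 'force: \[|tool_pos' | awk '{print} /^force/{exit ($4+0>9)}'; }
python3 -m crank '[[[0,0,-0.0004],[0,0,0],-1],[[0,0,-0.0002],[0,0,0],-1]]' | ok &&
python3 -m crank '[[[0,0,-0.0004],[0,0,0],-1],[[0,0,-0.0002],[0,0,0],-1]]' | ok &&
python3 -m crank '[[[0,0,-0.0004],[0,0,0],-1],[[0,0,-0.0002],[0,0,0],-1]]' | ok &&
python3 -m crank '[[[0,0,-0.0004],[0,0,0],-1],[[0,0,-0.0002],[0,0,0],-1]]' | ok &&
python3 -m crank '[[[0,0,-0.0004],[0,0,0],-1],[[0,0,-0.0002],[0,0,0],-1]]' | ok &&
python3 -m crank '[[[0,0,-0.0004],[0,0,0],-1],[[0,0,-0.0002],[0,0,0],-1]]' | ok &&
python3 -m crank '[[[0,0,-0.0004],[0,0,0],-1],[[0,0,-0.0002],[0,0,0],-1]]' | ok &&
python3 -m crank '[[[0,0,-0.0004],[0,0,0],-1],[[0,0,-0.0002],[0,0,0],-1]]' | ok
```

```text
tool_pos: [0.4488, 0.0332, 0.046]
force: [-1.3, -0.6, 6.7]
tool_pos: [0.4488, 0.0332, 0.0455]
force: [-0.6, -0.7, 5.9]
tool_pos: [0.4489, 0.0332, 0.0449]
force: [-0.6, -1.7, 5.5]
tool_pos: [0.449, 0.0333, 0.0443]
force: [-0.5, -0.5, 5.7]
tool_pos: [0.4491, 0.0333, 0.0437]
force: [1.2, -0.7, 6.7]
tool_pos: [0.4491, 0.0333, 0.0431]
force: [-0.5, 0.4, 5.7]
tool_pos: [0.4492, 0.0334, 0.0426]
force: [0.1, -0.1, 6.1]
tool_pos: [0.4493, 0.0334, 0.042]
force: [0.3, -1.5, 5.6]
```

```bash
ok(){ grep -E 'force: \[|tool_pos' | awk '{print} /^force/{exit ($4+0>8.5)}'; }
python3 -m crank '[[[0,0,-0.0006],[0,0,0],-1]]' | ok &&
python3 -m crank '[[[0,0,-0.0006],[0,0,0],-1]]' | ok &&
python3 -m crank '[[[0,0,-0.0006],[0,0,0],-1]]' | ok &&
python3 -m crank '[[[0,0,-0.0006],[0,0,0],-1]]' | ok &&
python3 -m crank '[[[0,0,-0.0006],[0,0,0],-1]]' | ok &&
python3 -m crank '[[[0,0,-0.0006],[0,0,0],-1]]' | ok &&
python3 -m crank '[[[0,0,-0.0005],[0,0,0],-1]]' | ok &&
python3 -m crank '[[[0,0,-0.0005],[0,0,0],-1]]' | ok &&
python3 -m crank '[[[0,0,-0.0005],[0,0,0],-1]]' | ok &&
python3 -m crank '[[[0,0,-0.0005],[0,0,0],-1]]' | ok &&
python3 -m crank '[[[0,0,-0.0005],[0,0,0],-1]]' | ok &&
python3 -m crank '[[[0,0,-0.0005],[0,0,0],-1]]' | ok &&
python3 -m crank '[[[0,0,-0.0005],[0,0,0],-1]]' | ok
```

```text
tool_pos: [0.4494, 0.0334, 0.0415]
force: [1.2, -0.8, 6.3]
tool_pos: [0.4495, 0.0335, 0.0409]
force: [1.1, -0.4, 5.0]
tool_pos: [0.4496, 0.0335, 0.0403]
force: [-0.3, -1.1, 6.3]
tool_pos: [0.4497, 0.0335, 0.0397]
force: [1.2, -1.2, 5.8]
tool_pos: [0.4497, 0.0336, 0.0392]
force: [1.3, -1.0, 7.7]
tool_pos: [0.4499, 0.0336, 0.0387]
force: [1.0, -0.9, 9.4]
```

```bash
python3 -m crank '[[[0,0,-0.0002],[0,0,0],-1],[[0,0,0],[0,0,0],-1]]'
```

```text
clock: 9.8
tool_pos: [0.4499, 0.0335, 0.0386]
orientation: [180.0, 0.2, -176.9]
force: [0.8, -1.2, 11.3]
opening: 0.0006
gripper_force: 5.0
```

Rubber pad met at about z = 0.0387. I back up 0.6 mm and slide left.

```bash
python3 -m crank '[[[0,0,0.0006],[0,0,0],-1],[[0,0.003,0],[0,0,0],-1],[[-0.0001,0.003,0],[0,0,0],-1],[[-0.0002,0.003,0],[0,0,0],-1]]'; python3 -m crank '[[[-0.0002,0.003,0],[0,0,0],-1],[[-0.0002,0.004,0],[0,0,0],-1],[[-0.0002,0.004,0],[0,0,0],-1]]'; python3 -m crank '[[[-0.0002,0.004,0],[0,0,0],-1],[[-0.0002,0.004,0],[0,0,0],-1]]'
```

```text
clock: 10.2
tool_pos: [0.4494, 0.0424, 0.0391]
orientation: [180.0, 0.2, -176.9]
force: [0.9, -2.5, 8.1]
opening: 0.0004
gripper_force: 3.6
clock: 10.5
tool_pos: [0.449, 0.0535, 0.0392]
orientation: [180.0, 0.2, -176.9]
force: [2.3, -3.5, 8.0]
opening: 0.0004
gripper_force: 3.6
clock: 10.7
tool_pos: [0.4486, 0.0616, 0.0392]
orientation: [180.0, 0.2, -176.9]
force: [2.3, -3.7, 8.4]
opening: 0.0004
gripper_force: 3.5
```

```bash
ok(){ grep -E 'force: \[|tool_pos' | awk '{print} /^force/{exit ($3+0<-5.5)}'; }
python3 -m crank '[[[-0.0001,0.003,0],[0,0,0],-1],[[-0.0001,0.002,0],[0,0,0],-1]]' | ok && 
python3 -m crank '[[[-0.0001,0.001,0],[0,0,0],-1]]' | ok &&
python3 -m crank '[[[-0.0001,0.001,0],[0,0,0],-1]]' | ok &&
python3 -m crank '[[[-0.0001,0.001,0],[0,0,0],-1]]' | ok &&
python3 -m crank '[[[-0.0001,0.001,0],[0,0,0],-1]]' | ok &&
python3 -m crank '[[[-0.0001,0.001,0],[0,0,0],-1]]' | ok &&
python3 -m crank '[[[-0.0001,0.001,0],[0,0,0],-1]]' | ok &&
python3 -m crank '[[[-0.0001,0.001,0],[0,0,0],-1]]' | ok &&
python3 -m crank '[[[-0.0001,0.001,0],[0,0,0],-1]]' | ok &&
python3 -m crank '[[[-0.0001,0.001,0],[0,0,0],-1]]' | ok &&
python3 -m crank '[[[-0.0001,0.001,0],[0,0,0],-1]]' | ok
```

```text
tool_pos: [0.4484, 0.0666, 0.0392]
force: [3.1, -2.6, 6.5]
tool_pos: [0.4484, 0.0677, 0.0392]
force: [3.4, -3.4, 7.7]
tool_pos: [0.4483, 0.0686, 0.0392]
force: [3.0, -3.2, 8.0]
tool_pos: [0.4481, 0.0695, 0.0392]
force: [2.6, -3.3, 7.6]
tool_pos: [0.448, 0.0705, 0.0392]
force: [1.9, -3.5, 8.4]
tool_pos: [0.4475, 0.0713, 0.039]
force: [1.0, -3.8, 6.7]
tool_pos: [0.4472, 0.0721, 0.0389]
force: [1.1, -3.6, 8.4]
tool_pos: [0.4468, 0.0729, 0.0388]
force: [-0.0, -3.3, 7.6]
tool_pos: [0.4465, 0.0738, 0.0388]
force: [0.3, -4.4, 6.8]
tool_pos: [0.4461, 0.0746, 0.0387]
force: [1.0, -4.6, 8.0]
tool_pos: [0.4459, 0.0755, 0.0386]
force: [0.0, -4.7, 7.4]
```

```bash
python3 -m crank '[[[0,0,0.001],[0,0,0],-1],[[0,0,0.001],[0,0,0],-1],[[0,0,0.001],[0,0,0],-1]]'; python3 -m crank '[[[0,0,0.001],[0,0,0],-1],[[0,0,0.001],[0,0,0],-1],[[0,0,0.001],[0,0,0],-1]]';  python3 -m crank '[[[0,0,0.001],[0,0,0],-1],[[0,0,0.001],[0,0,0],-1],[[0,0,0.001],[0,0,0],-1]]'
python3 - <<'E'
from h import *
p,d=imaging.snapshot("side"); cv2.imwrite("pics/side2.png",cv2.resize(p[130:330,160:360],None,fx=3,fy=3,interpolation=cv2.INTER_CUBIC))
E
```

```text
clock: 12.2
tool_pos: [0.4454, 0.0754, 0.0413]
orientation: [-180.0, -0.0, -177.0]
force: [-0.9, -2.9, 5.6]
opening: 0.0006
gripper_force: 2.8
clock: 12.5
tool_pos: [0.445, 0.0753, 0.0442]
orientation: [-179.9, -0.1, -177.0]
force: [-1.5, -3.9, 4.4]
opening: 0.0003
gripper_force: 3.0
clock: 12.8
tool_pos: [0.4447, 0.0752, 0.0471]
orientation: [-179.9, -0.1, -177.0]
force: [-1.8, -2.1, 4.0]
opening: 0.0002
gripper_force: 2.4
```

View pics/side2.png

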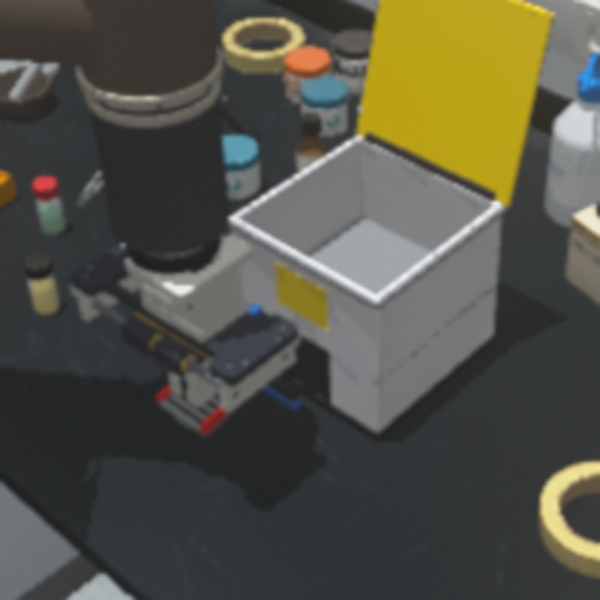

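The lid stands upright, with the tread low at about (190,410) in the crop and the fingers still on it. Keep easing up.

```bash
for i in 1; do python3 -m crank '[[[0,0,0.001],[0,0,0],-1],[[0,0,0.001],[0,0,0],-1]]'; python3 -m crank '[[[0,0,0.001],[0,0,0],-1],[[0,0,0.001],[0,0,0],-1]]'; done | grep -E "force: \[|pos"
```

```text
tool_pos: [0.4458, 0.0762, 0.0492]
force: [0.1, 0.2, -0.2]
tool_pos: [0.4457, 0.0762, 0.0512]
force: [0.0, 0.6, 0.5]
```

```bash
python3 -m crank '[[[0,0,0.02],[0,0,0],-1],[[0,0,0.04],[0,0,0],-1],[[0,0,0.05],[0,0,0],-1],[[0,0.02,0.05],[0,0,0],0.4],[[0.012,0.045,0],[0,0,0],0.4],[[0.012,0.045,0],[0,0,0],0.4],[[0.012,0.045,0],[0,0,0],0.4],[[0.012,0.045,0],[0,0,0],0.4],[[0.012,0.045,0],[0,0,0],0.4],[[0.012,0.045,0],[0,0,0],0.4],[[0.012,0.03,0],[0,0,0],0.4],[[0.008,0.017,0],[0,0,0],0.4]]'; python3 -m crank '[[[0,0,-0.02],[0,0,0],0.4],[[0,0,0],[0,0,0],0.4]]'
python3 - <<'E'
from h import *
m=imaging.camera_model("wrist"); p,d=imaging.snapshot("wrist"); cv2.imwrite("pics/w2.png",p)
o=ctrl.get_obs(); print(o["tool_pos"],o["orientation"],o["opening"])
h,s,v=cv2.split(cv2.cvtColor(p,cv2.COLOR_BGR2HSV))
red=((h<8)|(h>172))&(s>130)&(v>60)
nn,lab,st,c=cv2.connectedComponentsWithStats(red.astype(np.uint8))
for i in range(1,nn):
    if st[i,4]>60:
        Q,_=cloud(m,lab==i,d)
        if len(Q):
            k=Q[:,2]>.055; T=Q[k][:,:2] if k.any() else Q[:,:2]
            print(c[i].round(),st[i],np.median(Q,0).round(4),cv2.minEnclosingCircle(np.float32(T)*1000))
E
```

```text
clock: 14.45
tool_pos: [0.5377, 0.4142, 0.2064]
orientation: [-180.0, -0.0, -176.9]
force: [-0.4, 0.1, 0.6]
opening: 0.0603
gripper_force: 0.0
clock: 14.65
tool_pos: [0.5362, 0.4112, 0.184]
orientation: [-179.8, -0.2, -177.0]
force: [-0.7, -0.7, -0.3]
opening: 0.0613
gripper_force: 0.0
[0.53668127 0.41099087 0.18572898] [-1.79851461e+02 -1.48612019e-01 -1.76994234e+02] 0.06129936257573
[470.  35.] [450  18  38  38 938] [0.393  0.563  0.0146] ((396.76702880859375, 560.573486328125), 20.81842803955078)
[285. 202.] [269 185  33  34 858] [0.5344 0.4152 0.0594] ((535.1405029296875, 415.11737060546875), 12.76797866821289)
```

View pics/w2.png

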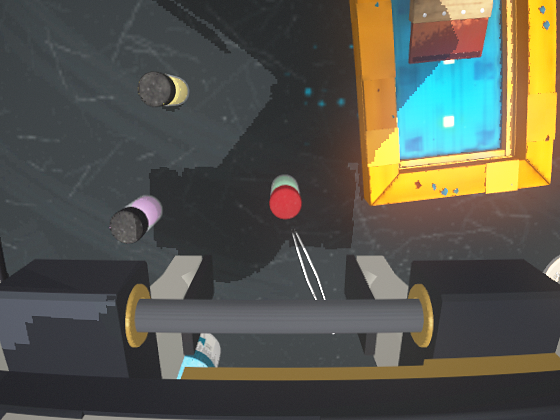

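The wrist view has the red cap at (285,200). Tweezers lie past it at (310,265) and the tray edge is clear to the right.

```bash
python3 -m crank '[[[0,0,-0.03],[0,0,0],0.4],[[0,0,-0.03],[0,0,0],0.4],[[0,0,-0.02],[0,0,0],0.4],[[0,0,0],[0,0,0],0.4]]'
```

```text
clock: 15.1
tool_pos: [0.5363, 0.4099, 0.1054]
orientation: [-179.8, -0.2, -177.0]
force: [-0.6, -0.9, -0.6]
opening: 0.0617
gripper_force: 0.0
```

```bash
python3 -m crank '[[[-0.001,0.005,-0.02],[0,0,0],0.4],[[0,0,-0.03],[0,0,0],0.4],[[0,0,-0.02],[0,0,0],0.4],[[0,0,-0.014],[0,0,0],0.4],[[0,0,0],[0,0,0],0.4],[[0,0,0],[0,0,0],-1],[[0,0,0],[0,0,0],-1],[[0,0,0],[0,0,0],-1],[[0,0,0],[0,0,0],-1],[[0,0,0],[0,0,0],-1]]'
```

```text
clock: 16.1
tool_pos: [0.5366, 0.4167, 0.024]
orientation: [180.0, 0.0, -177.0]
force: [-0.9, -0.1, -1.0]
opening: 0.0271
gripper_force: 0.0
```

```bash
python3 -m crank '[[[0,0,0],[0,0,0],-1],[[0,0,0],[0,0,0],-1],[[0,0,0],[0,0,0],-1]]'
```

```text
clock: 16.4
tool_pos: [0.5366, 0.4166, 0.0238]
orientation: [180.0, 0.0, -177.0]
force: [0.0, -1.1, 3.3]
opening: 0.025
gripper_force: 30.0
```

```bash
python3 -m crank '[[[0,0,0.02],[0,0,0],-1],[[0,0,0.04],[0,0,0],-1],[[0,0,0.045],[0,0,0],-1],[[0,0,0.045],[0,0,0],-1],[[0,0,0.045],[0,0,0],-1],[[0,-0.02,0.03],[0,0,0],-1],[[0.01,-0.04,0],[0,0,0],-1],[[0.01,-0.04,0],[0,0,0],-1],[[0.01,-0.04,0],[0,0,0],-1],[[0.01,-0.04,0],[0,0,0],-1],[[0.01,-0.04,0],[0,0,0],-1],[[0.01,-0.04,0],[0,0,0],-1]]'; python3 -m crank '[[[0,-0.04,0],[0,0,0],-1],[[0,-0.04,0],[0,0,0],-1],[[0,-0.025,0],[0,0,0],-1],[[0,-0.013,0],[0,0,0],-1],[[0,0,0],[0,0,0],-1],[[0,0,0],[0,0,0],-1]]'
python3 - <<'E'
from h import *
p,d=imaging.snapshot("side"); cv2.imwrite("pics/side3.png",p[60:330,130:400])
E
```

```text
clock: 17.6
tool_pos: [0.5964, 0.1549, 0.2484]
orientation: [180.0, -0.0, -177.0]
force: [0.4, -0.5, -0.6]
opening: 0.0247
gripper_force: 30.0
clock: 18.2
tool_pos: [0.5965, 0.0389, 0.2483]
orientation: [180.0, -0.0, -177.0]
force: [0.3, 1.1, -0.5]
opening: 0.0251
gripper_force: 30.0
```

View pics/side3.png

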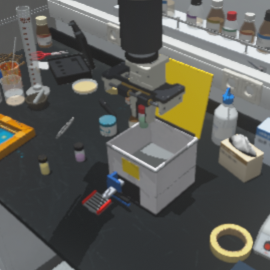

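The vial hangs over the open mouth at (143,118) in the crop, the lid stands, and the tread is held left at (97,203).

```bash
python3 -m crank '[[[0,0,-0.03],[0,0,0],-1],[[0,0,-0.03],[0,0,0],-1],[[0,0,-0.03],[0,0,0],-1],[[0,0,-0.03],[0,0,0],-1],[[0,0,-0.015],[0,0,0],-1],[[0,0,0],[0,0,0],-1],[[0,0,0],[0,0,0],0.1],[[0,0,0],[0,0,0],0.1],[[0,0,0],[0,0,0],0.1],[[0,0,0],[0,0,0],0.1]]'; python3 -m crank '[[[0,0,0.03],[0,0,0],0.1],[[0,0,0.04],[0,0,0],0.1],[[0,0,0.04],[0,0,0],0.1],[[-0.02,0,0.03],[0,0,0],-1],[[-0.04,0,0],[0,0,0],-1],[[-0.04,0.01,0],[0,0,0],-1],[[-0.03,0.02,0],[0,0,0],-1],[[-0.02,0.007,0],[0,0,0],-1],[[0,0,0],[0,0,0],-1]]'
python3 - <<'E'
from h import *
p,d=imaging.snapshot("side"); cv2.imwrite("pics/side4.png",cv2.resize(p[130:330,160:360],None,fx=3,fy=3))
m=imaging.camera_model("side")
h,s,v=cv2.split(cv2.cvtColor(p,cv2.COLOR_BGR2HSV))
red=((h<8)|(h>172))&(s>130)&(v>70)
nn,lab,st,c=cv2.connectedComponentsWithStats(red.astype(np.uint8))
for i in range(1,nn):
    Q,_=cloud(m,lab==i,d)
    if st[i,4]>15 and len(Q): print(c[i].round(),st[i,4],np.median(Q,0).round(4))
print(ctrl.get_obs()["tool_pos"])
E
```

```text
clock: 19.25
tool_pos: [0.597, 0.0388, 0.1145]
orientation: [180.0, 0.1, -177.0]
force: [-0.5, 0.0, 0.5]
opening: 0.0468
gripper_force: 0.0
clock: 20.15
tool_pos: [0.4446, 0.076, 0.2547]
orientation: [179.9, 0.1, -176.9]
force: [0.9, 0.1, 0.1]
opening: 0.0056
gripper_force: 0.0
[361.  75.] 57 [1.0412 0.1104 0.3612]
[448.  91.] 152 [ 1.05   -0.1578  0.3851]
[543. 107.] 247 [ 1.0408 -0.3868  0.4147]
[172. 114.] 62 [0.9006 0.9492 0.0074]
[116. 204.] 30 [0.3983 0.5472 0.015 ]
[274. 216.] 52 [0.5906 0.0337 0.1349]
[218. 256.] 52 [0.4423 0.0938 0.0528]
[233. 267.] 66 [0.4434 0.0391 0.0522]
[397. 306.] 22 [ 0.6156 -0.3366  0.0559]
[414. 314.] 18 [ 0.6308 -0.3737  0.044 ]
[0.44584042 0.07592957 0.2546741 ]
```

View pics/side4.png

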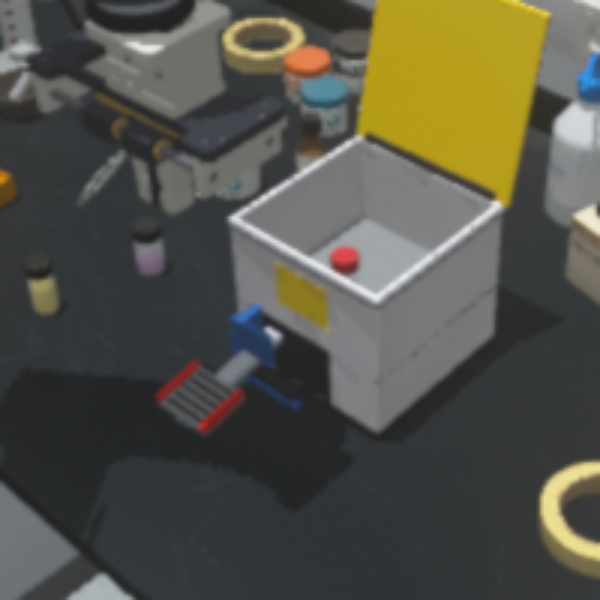

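The red cap shows inside the bin at (345,260) and the tread is held left at (200,395). Now back onto the tread, with the tool centred at y ≈ 0.066.

```bash
python3 -m crank '[[[0,-0.009,-0.04],[0,0,0],-1],[[0,0,-0.04],[0,0,0],-1],[[0,0,-0.04],[0,0,0],-1],[[0,0,-0.04],[0,0,0],-1],[[0,0,-0.03],[0,0,0],-1],[[0,0,0],[0,0,0],-1]]'; python3 -m crank '[[[0,0,-0.006],[0,0,0],-1],[[0,0,-0.004],[0,0,0],-1],[[0,0,0],[0,0,0],-1]]';python3 -m crank '[[[0,0,-0.002],[0,0,0],-1],[[0,0,-0.001],[0,0,0],-1]]'
```

```text
clock: 20.8
tool_pos: [0.4446, 0.0649, 0.0602]
orientation: [-179.8, -0.4, -177.1]
force: [0.2, -0.4, 1.6]
opening: 0.0006
gripper_force: 0.0
clock: 21.1
tool_pos: [0.4473, 0.0669, 0.0543]
orientation: [180.0, 0.1, -177.0]
force: [-0.4, 1.0, 0.2]
opening: 0.0002
gripper_force: 0.0
clock: 21.3
tool_pos: [0.4469, 0.0668, 0.0511]
orientation: [180.0, 0.1, -177.0]
force: [0.2, 0.1, -0.0]
opening: 0.0003
gripper_force: 0.0
```

```bash
ok(){ grep -E 'force: \[|tool_pos' | awk '{print} /^force/{exit ($4+0>9)}'; }
python3 -m crank '[[[0,0,-0.001],[0,0,0],-1],[[0,0,-0.001],[0,0,0],-1]]' | ok &&
python3 -m crank '[[[0,0,-0.001],[0,0,0],-1],[[0,0,-0.001],[0,0,0],-1]]' | ok &&
python3 -m crank '[[[0,0,-0.001],[0,0,0],-1],[[0,0,-0.001],[0,0,0],-1]]' | ok &&
python3 -m crank '[[[0,0,-0.001],[0,0,0],-1],[[0,0,-0.001],[0,0,0],-1]]' | ok &&
python3 -m crank '[[[0,0,-0.001],[0,0,0],-1],[[0,0,-0.001],[0,0,0],-1]]' | ok &&
python3 -m crank '[[[0,0,-0.0005],[0,0,0],-1],[[0,0,-0.0005],[0,0,0],-1]]' | ok &&
python3 -m crank '[[[0,0,-0.0005],[0,0,0],-1]]' | ok &&
python3 -m crank '[[[0,0,-0.0005],[0,0,0],-1]]' | ok
```

```text
tool_pos: [0.4466, 0.0667, 0.0487]
force: [-0.4, 1.0, -0.6]
tool_pos: [0.4467, 0.0664, 0.0468]
force: [-0.6, -2.0, 6.5]
tool_pos: [0.4469, 0.0665, 0.0449]
force: [0.6, -2.7, 5.4]
tool_pos: [0.4472, 0.0665, 0.043]
force: [0.8, -2.9, 6.3]
tool_pos: [0.4474, 0.0666, 0.0411]
force: [1.1, -3.4, 6.7]
tool_pos: [0.4476, 0.0667, 0.0401]
force: [0.7, -2.3, 6.5]
tool_pos: [0.4476, 0.0667, 0.0396]
force: [1.3, -3.4, 6.4]
tool_pos: [0.4477, 0.0668, 0.0392]
force: [1.8, -3.6, 7.4]
```

```bash
python3 -m crank '[[[0.0001,-0.003,0],[0,0,0],-1],[[0.0002,-0.004,0],[0,0,0],-1],[[0.0002,-0.004,0],[0,0,0],-1]]'; python3 -m crank '[[[0.0002,-0.004,0],[0,0,0],-1],[[0.0002,-0.004,0],[0,0,0],-1],[[0.0002,-0.004,0],[0,0,0],-1]]'; python3 -m crank '[[[0.0002,-0.004,0],[0,0,0],-1],[[0.0002,-0.003,0],[0,0,0],-1],[[0.0002,-0.003,0],[0,0,0],-1]]'
python3 -m crank '[[[0,-0.002,0],[0,0,0],-1],[[0,-0.002,0],[0,0,0],-1]]'; python3 -m crank '[[[0,-0.001,0],[0,0,0],-1],[[0,-0.001,0],[0,0,0],-1]]'
```

```text
clock: 23.0
tool_pos: [0.4481, 0.056, 0.0392]
orientation: [180.0, 0.1, -177.0]
force: [0.8, 0.5, 7.0]
opening: 0.0005
gripper_force: 3.2
clock: 23.3
tool_pos: [0.4487, 0.0439, 0.0392]
orientation: [180.0, 0.1, -177.0]
force: [-0.5, 0.3, 6.3]
opening: 0.0005
gripper_force: 3.2
clock: 23.6
tool_pos: [0.4491, 0.0339, 0.0391]
orientation: [180.0, 0.1, -177.0]
force: [-0.5, 1.5, 7.6]
opening: 0.0003
gripper_force: 3.4
clock: 23.8
tool_pos: [0.4492, 0.0299, 0.0391]
orientation: [180.0, 0.1, -177.0]
force: [-0.2, 1.6, 6.3]
opening: 0.0002
gripper_force: 3.3
clock: 24.0
tool_pos: [0.4493, 0.0281, 0.0392]
orientation: [180.0, 0.1, -177.0]
force: [0.4, 1.4, 6.4]
opening: 0.0005
gripper_force: 3.2
```

```bash
ok(){ grep -E 'force: \[|tool_pos' | awk '{print} /^force/{exit ($3+0>5.5)}'; }
python3 -m crank '[[[0,-0.001,0],[0,0,0],-1],[[0,-0.001,0],[0,0,0],-1]]'|ok && python3 -m crank '[[[0,-0.001,0],[0,0,0],-1],[[0,-0.001,0],[0,0,0],-1]]'|ok && python3 -m crank '[[[0,-0.001,0],[0,0,0],-1],[[0,-0.001,0],[0,0,0],-1]]'|ok
python3 - <<'E'
from h import *
p,d=imaging.snapshot("side"); cv2.imwrite("pics/side5.png",p)
m=imaging.camera_model("side")
h,s,v=cv2.split(cv2.cvtColor(p,cv2.COLOR_BGR2HSV))
red=((h<8)|(h>172))&(s>130)&(v>70)
nn,lab,st,c=cv2.connectedComponentsWithStats(red.astype(np.uint8))
for i in range(1,nn):
    Q,_=cloud(m,lab==i,d)
    if st[i,4]>15 and len(Q) and np.median(Q,0)[0]<.5: print(c[i].round(),st[i,4],np.median(Q,0).round(4))
E
```

```text
tool_pos: [0.4495, 0.0264, 0.0392]
force: [-1.3, 5.0, 6.8]
tool_pos: [0.4495, 0.0246, 0.0392]
force: [-2.1, 5.2, 6.0]
tool_pos: [0.4495, 0.0226, 0.0392]
force: [-0.4, 4.1, 6.4]
[116. 204.] 31 [0.3985 0.5455 0.0149]
[226. 268.] 39 [0.4339 0.0571 0.042 ]
[243. 277.] 38 [0.4428 0.0015 0.0429]
```

Rims are back at their home y (0.057 and 0.0015). Now easing up.

```bash
python3 -m crank '[[[0,0,0.001],[0,0,0],-1],[[0,0.001,0.002],[0,0,0],-1],[[0,0.001,0.002],[0,0,0],-1],[[0,0,0.002],[0,0,0],-1],[[0,0,0.002],[0,0,0],-1]]'; python3 -m crank '[[[0,0,0.002],[0,0,0],-1],[[0,0,0.002],[0,0,0],-1],[[-0.0005,0,0.002],[0,0,0],-1],[[-0.0005,0,0.002],[0,0,0],-1],[[-0.0005,0,0.002],[0,0,0],-1]]';
```

```text
clock: 25.15
tool_pos: [0.448, 0.0236, 0.0478]
orientation: [-180.0, -0.0, -177.0]
force: [-1.8, 0.6, 6.7]
opening: 0.0007
gripper_force: 3.1
clock: 25.65
tool_pos: [0.447, 0.0238, 0.058]
orientation: [180.0, 0.0, -177.0]
force: [-0.7, 0.8, 7.0]
opening: 0.0003
gripper_force: 3.6
```

```bash
python3 -m crank '[[[0,0,0.002],[0,0,0],-1],[[0,0,0.002],[0,0,0],-1],[[0,0,0.002],[0,0,0],-1],[[0,0,0.002],[0,0,0],-1],[[0,0,0.002],[0,0,0],-1]]'; python3 -m crank '[[[0.0005,0,0.002],[0,0,0],-1],[[0.0005,0,0.002],[0,0,0],-1],[[0.0005,0,0.002],[0,0,0],-1]]'; python3 -m crank '[[[0.0005,0,0.0015],[0,0,0],-1],[[0.0005,0,0.0015],[0,0,0],-1],[[0.0005,0,0.0015],[0,0,0],-1],[[0.0005,0,0.0015],[0,0,0],-1]]'
```

```text
clock: 26.15
tool_pos: [0.4471, 0.0237, 0.0681]
orientation: [180.0, 0.0, -177.0]
force: [-2.4, 0.9, 8.0]
opening: 0.0005
gripper_force: 4.0
clock: 26.45
tool_pos: [0.4475, 0.0234, 0.0738]
orientation: [-180.0, -0.1, -177.0]
force: [-4.2, 1.1, 6.8]
opening: 0.0001
gripper_force: 4.0
clock: 26.85
tool_pos: [0.4487, 0.0231, 0.0794]
orientation: [-180.0, -0.2, -177.0]
force: [-7.2, 1.2, 9.0]
opening: 0.0005
gripper_force: 4.3
```

```bash
python3 -m crank '[[[-0.001,0,0.001],[0,0,0],-1],[[-0.001,0,0.001],[0,0,0],-1],[[0,0,0.001],[0,0,0],-1],[[0,0,0.001],[0,0,0],-1],[[0,0,0.001],[0,0,0],-1]]'; python3 -m crank '[[[0,0,0.001],[0,0,0],-1],[[0,0,0.001],[0,0,0],-1],[[0,0,0.001],[0,0,0],-1],[[0,0,0.001],[0,0,0],-1]]';  python3 -m crank '[[[0,0,0.001],[0,0,0],-1],[[0,0,0.001],[0,0,0],-1],[[0,0,0.001],[0,0,0],-1],[[0,0,0.001],[0,0,0],-1]]'
```

```text
clock: 27.35
tool_pos: [0.4493, 0.024, 0.0854]
orientation: [180.0, 0.1, -177.0]
force: [-0.2, 0.0, 7.9]
opening: 0.0005
gripper_force: 3.8
clock: 27.75
tool_pos: [0.4499, 0.0242, 0.0896]
orientation: [180.0, 0.2, -177.0]
force: [1.4, 1.1, 7.2]
opening: 0.0004
gripper_force: 3.8
clock: 28.15
tool_pos: [0.4507, 0.0244, 0.0939]
orientation: [179.9, 0.3, -176.9]
force: [3.0, 0.1, 6.4]
opening: 0.0008
gripper_force: 3.6
```

```bash
python3 -m crank '[[[0,0,0.001],[0,0,0],-1],[[0,0,0.001],[0,0,0],-1],[[0,0,0.001],[0,0,0],-1],[[0,0,0.001],[0,0,0],-1],[[0,0,0.001],[0,0,0],-1],[[0,0,0.001],[0,0,0],-1]]'
```

```text
clock: 28.75
tool_pos: [0.4474, 0.0233, 0.0981]
orientation: [-180.0, -0.1, -177.0]
force: [2.0, 0.2, 0.8]
opening: 0.0005
gripper_force: 0.8
```

```bash
python3 -m crank '[[[0,0,0.003],[0,0,0],-1],[[0,0,0.01],[0,0,0],-1],[[-0.01,0,0.03],[0,0,0],-1],[[0,0,0.04],[0,0,0],-1],[[0,0,0.04],[0,0,0],-1],[[0,0,0.02],[0,0,0],-1],[[0,0,0],[0,0,0],-1],[[0,0,0],[0,0,0],-1],[[0,0,0],[0,0,0],-1]]'
python3 - <<'E'
from h import *
p,d=imaging.snapshot("side"); cv2.imwrite("pics/side6.png",p[60:400,100:420])
E
```

```text
clock: 29.65
tool_pos: [0.4373, 0.0232, 0.2407]
orientation: [-180.0, -0.1, -177.0]
force: [0.0, -0.4, 0.5]
opening: 0.0001
gripper_force: 0.0
```

View pics/side6.png

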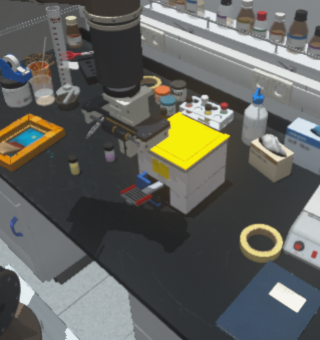

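The lid is shut at (185,140) in the crop, the tread is up at home at (140,193), and the hand is clear. Handing in.

```bash
python3 -c "
from plant import close_job
print(close_job())"
```

```text
the job is handed in; nothing more can be done
None
```

The red-capped vial is in the bin, the lid was eased shut with the pedal back home and fully up, and the job is handed in; no verdict came back.

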